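Scrape the offcut chips off the framing board into its tray

ROBOT

A 6-joint arm with a two-finger parallel gripper is mounted at the origin on the work surface. World frame = base frame: x ahead of the robot, y to its left, z up, the work surface at z = 0. Lengths are in m, angles in rad, forces in N, time in s.
With the tool pointing down it reaches from about 0.275 to 0.75 m from the base axis. Payload 10.2 kg.
Tool frame: the origin (TCP) lies midway between the tips of the shut fingers; the grasp point (between the pads) lies 19 mm behind it; z points along the fingers, y is the line along which they close (so a half turn about z gives the same grasp; the last joint's range is limited). The gripper opens to 88 mm and grips with 3 to 60 N. Pads are 18 mm wide; open, the fingers measure 123 mm over their backs; the gripper's body (75 mm by 187 mm) begins 45 mm behind the grasp point.
Start: joints at [-1.366, 0.313, 1.498, -0, 1.331, -0.223], TCP at [0.218, -0.478, 0.21] pointing down, gripper open.
Joint ranges: [-2.94, 2.94], [-0.97, 2.17], [0.19, 2.56], [-1.23, 4.37], [0.02, 3.11], [-2.88, 2.88]. Speed limits (rad/s): [2.39, 2.39, 3.01, 3.14, 3.14, 3.14].

INTERFACE

Orientations are given as a rotation vector (axis times angle).
In Python, from bench import bot gives the robot as it stands.
- The arm moves only by the tool move_arm, never from a script. Its argument "rows" is a list of rows, each an object with "linear": the shift along the tool's x, y, z in mm, a list of three; "rotation": the turn, a rotation vector about the tool's x, y, z in degrees, a list of three. In form: [{"linear": [tx, ty, tz], "rotation": [wx, wy, wz]}, ...]. A call has exactly 10 rows; each row is the pose to reach, as a shift and turn from the pose commanded when the call began, along the tool's axes at that moment; what a row does not reach only later rows make up. A row lasts 1/8 s, in which the tool goes at most 62.5 mm and 10.7 degrees, less where a joint would pass 70% of its speed; a pose out of reach is approached as far as the arm can. A call with a gripper value outside its range is refused whole. "grip" is the closure, from 0 (fully open) to 1 (shut), set as the call begins (left out, the last holds). The fingers move at their own pace and stop on an object; the grip force is fixed at half the most. Time passes only in rows, so rows that repeat a pose let the fingers close, or fill a call up. It gives the time, the measured TCP pose, the force, the opening and the grip force at its end, in the units of the state.
- bot.state(): the state, without advancing time (a new reading comes with each control period).
- bot.camera(name): name is "scene" or "top" or "wrist"; returns a dict with "color" (420x560x3 uint8, red, green, blue), "camera_matrix" (3x3 intrinsics, pixels), "origin" and "rotation" of the camera in the world. Camera axes: x right, y up, looking along -z (the intrinsics and any distortion apply to the point x, -y, -z); pixel columns grow to the right and rows downward; lengths in m; the calibration is good to about 2 mm. A picture is of the moment at which its call begins. There is no depth.
- bot.sign_off(): hands the job in; it is judged then, once.
The state is a dict: "time": time; "joint_positions": joint angles; "qvel": joint speeds; "joint_torque": joint torques, N m; "eef_pos": TCP position; "ee_rot": TCP orientation; "force": force on the tool from outside, world axes, zero at the start; "ft_torque": the same for the moment, N m; "grip_width": finger opening in m; "grip_force": force on a finger pad.
Only numpy, scipy, OpenCV 4.12 (cv2) and the standard library are available. Lean on these libraries where they do the work, as an engineer would, in place of code of your own. Each camera call takes 0.05 s, during which the arm holds its last target. There are 200 camera calls.

TASK

Take the wooden scraper by its grip and wipe the two loose wood chips off the top of the framing board, over its open edge, into the shallow catch tray. Move the chips only with the scraper, never with the gripper itself. When both chips lie in the tray, leave the scraper standing upright on its foot on the board and let go.

Things in the scene. Friction and masses are not known exactly. Their poses are not given: they have to be found in the camera images.
- scraper_center (a point): Centre (half-way up, 35 mm above the underside) of the loose wooden scraper, an upside-down T 70 mm high: foot 120 (its x) x 30 (y) x 16 mm, and on it an upright grip rib 80 (x) x 22 mm (y), 16 to 70 mm above the underside; z up; the same after a half turn. Grip the rib across y. Stands on the table right of the board; the plain 90 x 55 x 42 mm block near it is a sanding block.
- board: Fixed framing board with tray; origin on the table, z up. Flat top 30 mm above the origin, x -100 to 118, y -130 to 130 mm; at x 118 to 140 a fence, its clamp up to 44 mm above the top. Past the open edge y = +130, a 27 mm drop into the tray: x -110 to 110, y 130 to 230 mm, rim 20 mm above the table. Wipe towards +y.
- chip1_center (a point): Centre of the first loose chip, a flat wood offcut 34 x 20 x 10 mm (its x, y, z) lying on the board's top; the point is half-way up, 5 mm above its underside. About 12 g.
- chip2_center (a point): Centre of the second loose chip, a squarer wood offcut 24 x 24 x 12 mm (x, y, z) lying on the board's top, nearer the tray than the first; the point is half-way up, 6 mm above its underside. About 12 g.

How it is judged:
On the way, in this order (a step that is already met when the one before it is completed fails the run):
1. the scraper is brought down onto the board while both chips still lie on top of it (x of scraper_center in the frame of board between -0.11 and 0.12 m and y of scraper_center in the frame of board between -0.14 and 0.14 m and z of scraper_center in the frame of board between 0.05 and 0.08 m and z of each of chip1_center, chip2_center in the frame of board above 0.03 m), for 0.1 s.
2. both chips are in the catch tray (x of chip1_center in the frame of board between -0.11 and 0.11 m and y of chip1_center in the frame of board between 0.13 and 0.23 m and z of chip1_center in the frame of board between -0.005 and 0.03 m and x of chip2_center in the frame of board between -0.11 and 0.11 m and y of chip2_center in the frame of board between 0.13 and 0.23 m and z of chip2_center in the frame of board between -0.005 and 0.03 m), for 0.2 s.
At the end, for the whole second after the job is handed in: Both chips rest in the catch tray (centres inside its outline, below the level of the board's top), and the scraper stands released and at rest on its foot on the board: upright within 10 degrees, its centre 65 mm above the table within 10 mm and over the board (10 mm past an edge still counts) (all of step 2 and x of scraper_center in the frame of board between -0.11 and 0.12 m and y of scraper_center in the frame of board between -0.14 and 0.14 m and z of scraper_center in the frame of board between 0.055 and 0.075 m and angle between scraper_center's own z axis and vertical below 0.17 rad and linear speed of each of scraper, chip1, chip2 below 0.02 m/s); the robot touches nothing.
It fails at once if the gripper touches a chip (contact force between any of the fingers, the arm and chip1 above 0.3 N or contact force between any of the fingers, the arm and chip2 above 0.3 N).
It also fails if it takes over 42 s, if anything falls off the work surface, if the arm or the gripper's body presses on something with over 40 N, if the wrist force passes 120 N, or if a joint passes its speed limit or range.

## Working session

There is one attempt and no reset: what is moved stays moved. The work goes in short steps, Python scripts to look and compute and a tool call to move; the robot and the scene stay as the last step left them, time stands still between calls to the robot, and variables do not carry over. Pictures are saved under pics/ and viewed, at most 10 in all, crops included, and the job is handed in when it is done.

Besides the shell and the picture viewer there is one more tool, called after "Emit:" by a JSON object that holds its "op" and its "data", one argument or row to a line. move_arm: Moves the arm, as the interface text tells. Its arguments: {"type":"object","properties":{"rows":{"type":"array","items":{"type":"object","properties":{"linear":{"type":"array","items":{"type":"number"}},"rotation":{"type":"array","items":{"type":"number"}}}}},"grip":{"type":"number"}},"required":["rows"]}

```bash
mkdir -p pics
cat > h.py <<'E'
import numpy as np, cv2, pickle
from scipy.spatial.transform import Rotation as R
def ray(c,u,v,z):
    """pixel -> world point on plane z"""
    K=c["camera_matrix"]; d=np.linalg.inv(K)@[u,v,1.]; d=np.array([d[0],-d[1],-d[2]])
    d=np.array(R_(c))@d; o=np.array(c["origin"]); return o+d*(z-o[2])/d[2]
def R_(c):
    r=np.array(c["rotation"]); return r if r.shape==(3,3) else R.from_rotvec(r).as_matrix()
def proj(c,p):
    q=R_(c).T@(np.array(p)-c["origin"]); q=np.array([q[0],-q[1],-q[2]]); q=np.array(c["camera_matrix"])@q; return q[:2]/q[2]
def snap(bot,name,tag):
    c=bot.camera(name); pickle.dump(c,open(f"pics/{tag}.pkl","wb")); return c
def load(tag): return pickle.load(open(f"pics/{tag}.pkl","rb"))
E
python3 - <<'E'
from h import *
from bench import bot
for n in("top","scene"):
    c=snap(bot,n,n+"0"); print(n,list(c),c["origin"],c["rotation"],c["camera_matrix"])
    cv2.imwrite(f"pics/{n}0.png",cv2.resize(c["color"][:,:,::-1],(800,600),interpolation=cv2.INTER_CUBIC))
print(bot.state())
E
```

```text
top ['color', 'camera_matrix', 'origin', 'rotation'] [ 0.39181677 -0.09432375  0.90119997] [ 0.12977682 -0.10487236 -1.58902499] [[498.29941738   0.         277.57995606]
 [  0.         498.29941738 207.43926443]
 [  0.           0.           1.        ]]
scene ['color', 'camera_matrix', 'origin', 'rotation'] [0.78532014 0.33305761 0.72231425] [0.23661232 0.84838339 2.48814251] [[519.14603245   0.         274.14920412]
 [  0.         519.14603245 206.94280513]
 [  0.           0.           1.        ]]
{'time': 0.1, 'joint_positions': array([-1.36638903e+00,  3.13403442e-01,  1.49832584e+00,  8.05678228e-06,
        1.33099504e+00, -2.23419898e-01]), 'qvel': array([-5.97327944e-04, -1.76631676e-04, -1.67431497e-03, -9.47396288e-04,
        6.24830417e-04,  7.26250841e-05]), 'joint_torque': array([ 2.24253890e-03, -4.02811968e+01, -2.52640754e+01,  6.94858795e-02,
        3.42530978e-02, -6.41752422e-05]), 'eef_pos': array([ 0.2177516 , -0.47745048,  0.20912679]), 'ee_rot': array([-3.06888311e+00, -6.66672718e-01, -2.91788722e-05]), 'force': array([-0.32820132, -0.84731236, -0.39471609]), 'ft_torque': array([-0.00332833, -0.03444415, -0.02726351]), 'grip_force': 0.0, 'grip_width': 0.08775555737781844}
```

View pics/top0.png

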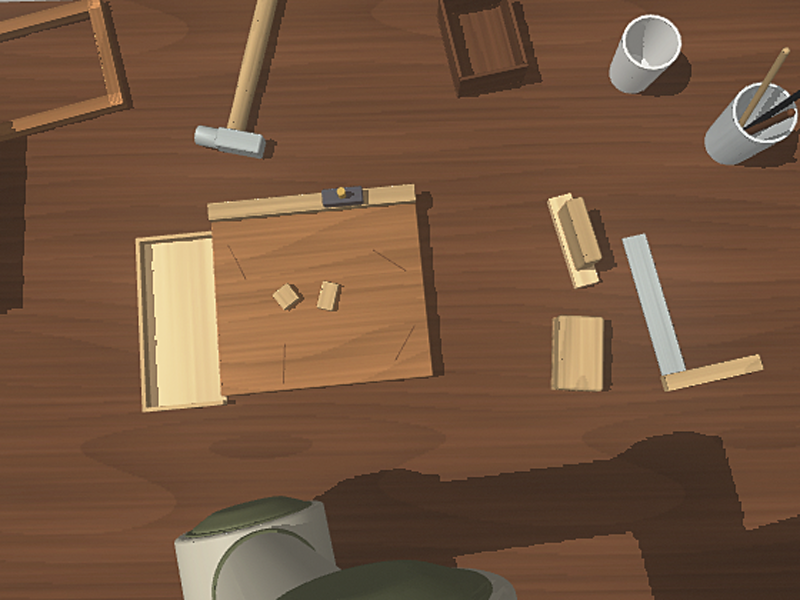

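View pics/scene0.png

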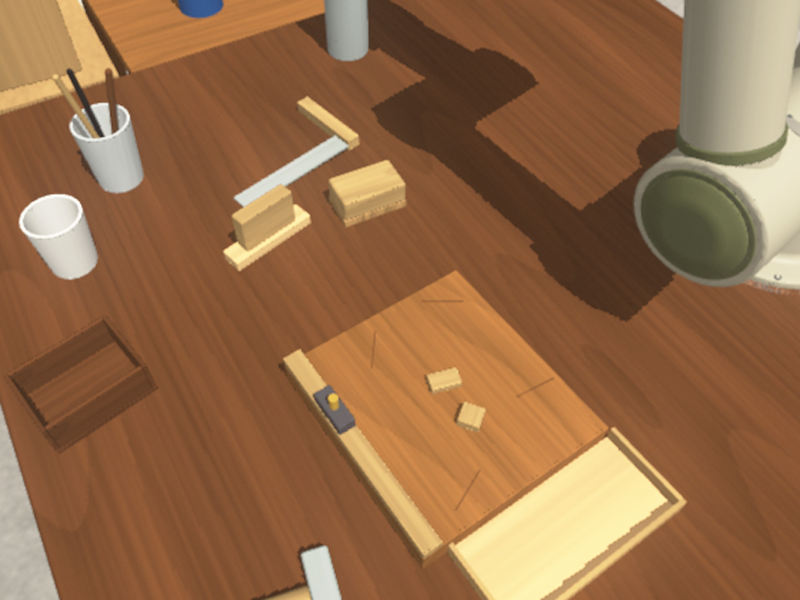

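The top view shows the scraper at about (575,240), the sanding block at (580,353), chip1 at (329,295) and chip2 at (287,296). The board's open edge runs along (212,220)–(222,397), with the tray to its left. Next I'll enlarge crops of these.

Run:
```python
from h import *
c=load("top0"); s=load("scene0")
def crop(c,u0,v0,w,h,k): return cv2.resize(c["color"][v0:v0+h,u0:u0+w,::-1],(w*k,h*k),interpolation=cv2.INTER_CUBIC)
a=crop(c,375,125,60,85,7)   # scraper top
b=crop(c,180,185,54,42,7) # chips
im=np.zeros((595,800,3),np.uint8); im[:595,:420]=a; im[:294,421:799]=b
cv2.imwrite("pics/crop1.png",im)
cv2.imwrite("pics/crop2.png",crop(c,85,120,230,170,3))
```

```text
(no output)
```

View pics/crop1.png

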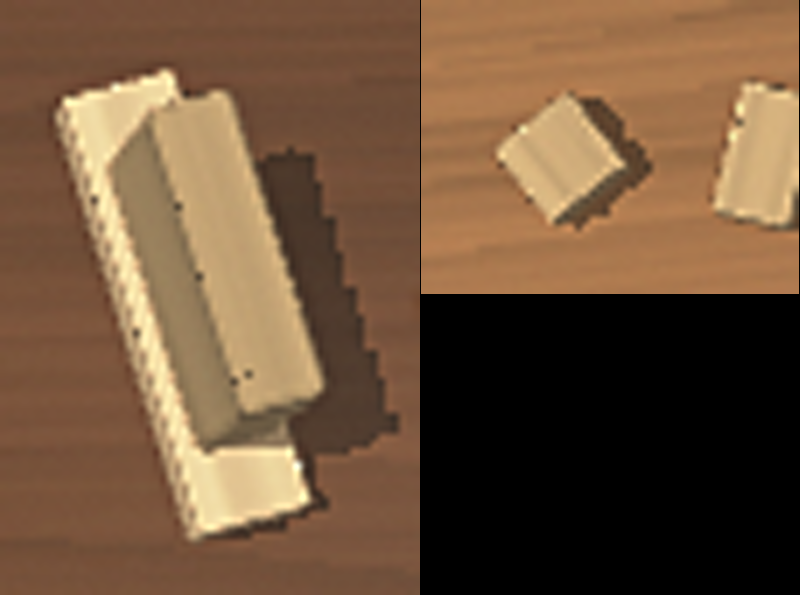

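View pics/crop2.png

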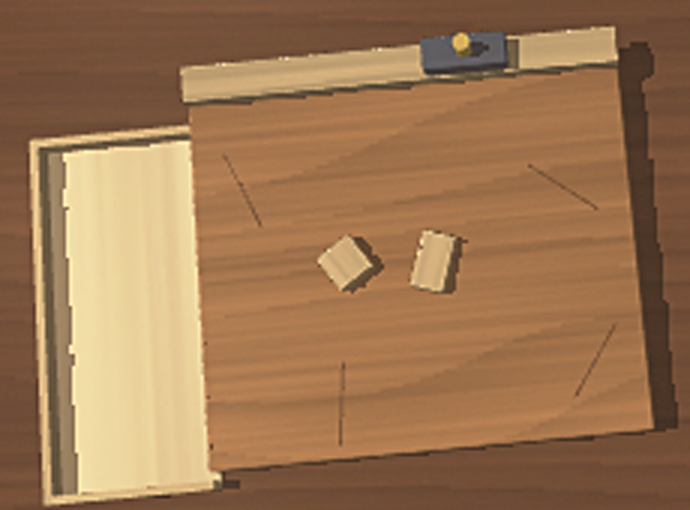

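Crop readings:
- **Rib top corners (7x crop):** (152,108), (228,92), (325,387), (245,417).
- **Foot corners (7x crop):** (62,105), (172,72), (308,500), (195,535).
- **Board top corners (3x crop):** (653,430) and (212,472), with the fence foot line at (190,103)–(620,67).
- **Chip centres (3x crop):** chip2 (347,262), chip1 (435,262).

Run:
```python
from h import *
c=load("top0"); s=load("scene0")
A=lambda p,z:ray(c,(p[0]+.5)/7-.5+375,(p[1]+.5)/7-.5+125,z)[:2]
B=lambda p,z:ray(c,(p[0]+.5)/3-.5+85,(p[1]+.5)/3-.5+120,z)[:2]
def S(p,z): return ray(s,(p[0]+.5)*.7-.5,(p[1]+.5)*.7-.5,z)[:2]
def rect(n,P):
    P=np.array(P); print(n,P.round(4).tolist(),"ctr",P.mean(0).round(4))
    for i in range(4):
        d=P[(i+1)%4]-P[i]; print("   len",round(np.hypot(*d),4),"ang",round(np.degrees(np.arctan2(d[1],d[0])),1))
rect("rib",[A(p,.07) for p in[(152,108),(228,92),(325,387),(245,417)]])
rect("foot",[A(p,.016) for p in[(62,105),(172,72),(308,500),(195,535)]])
rect("board",[B(p,.03) for p in[(653,430),(212,472),(190,103),(620,67)]])
rect("chip2",[B(p,.042) for p in[(347,234),(377,262),(346,291),(318,263)]])
rect("chip1",[B(p,.040) for p in[(424,230),(458,237),(444,293),(411,287)]])
print("scene: chip1",S((444,378),.04),"chip2",S((471,414),.042),"edge corners",S((608,431),.03),S((457,271),.03))
print("rib top scene",[S(p,.07).round(4).tolist() for p in[(232,215),(281,186),(294,205),(247,233)]])
```

```text
rib [[0.629, -0.2883], [0.6325, -0.3071], [0.5584, -0.3261], [0.5514, -0.3064]] ctr [ 0.5928 -0.307 ]
   len 0.0191 ang -79.2
   len 0.0766 ang -165.6
   len 0.0209 ang 109.4
   len 0.0796 ang 13.1
foot [[0.6458, -0.2776], [0.6539, -0.3066], [0.5398, -0.335], [0.5314, -0.3056]] ctr [ 0.5927 -0.3062]
   len 0.0302 ang -74.3
   len 0.1176 ang -166.1
   len 0.0305 ang 106.0
   len 0.1178 ang 13.8
board [[0.4241, -0.1229], [0.4053, 0.1332], [0.6256, 0.1501], [0.6414, -0.1091]] ctr [0.5241 0.0128]
   len 0.2568 ang 94.2
   len 0.221 ang 4.4
   len 0.2596 ang -86.5
   len 0.2177 ang -176.4
chip2 [[0.5413, 0.0531], [0.5244, 0.0355], [0.5077, 0.0536], [0.5246, 0.07]] ctr [0.5245 0.053 ]
   len 0.0244 ang -134.0
   len 0.0246 ang 132.7
   len 0.0235 ang 44.3
   len 0.0238 ang -45.2
chip1 [[0.543, 0.0082], [0.5384, -0.0117], [0.5055, -0.0033], [0.5095, 0.016]] ctr [0.5241 0.0023]
   len 0.0204 ang -103.1
   len 0.0339 ang 165.6
   len 0.0196 ang 78.4
   len 0.0344 ang -13.0
scene: chip1 [0.5233832  0.00393491] chip2 [0.5236786  0.05536677] edge corners [0.40780764 0.13870553] [ 0.42366191 -0.11971611]
rib top scene [[0.6313, -0.305], [0.5585, -0.3206], [0.559, -0.2824], [0.6276, -0.2686]]
```

Measurements agree with the known sizes. The scraper is at (0.593,-0.3065) with yaw 13.8°. The board origin is about (0.515,0.012) with yaw about 4°. First move: go above the scraper.

Emit:
{"op": "move_arm", "data": {
  "rows": [
    {"linear":[20,0,4],"rotation":[0,0,1]},
    {"linear":[65,0,12],"rotation":[0,0,2]},
    {"linear":[115,0,22],"rotation":[0,0,3]},
    {"linear":[168,0,33],"rotation":[0,0,4.5]},
    {"linear":[222,0,44],"rotation":[0,0,6]},
    {"linear":[275,0,55],"rotation":[0,0,7.5]},
    {"linear":[325,0,65],"rotation":[0,0,9]},
    {"linear":[370,0,73],"rotation":[0,0,10]},
    {"linear":[400,0,78],"rotation":[0,0,10.7]},
    {"linear":[412,-0.5,80],"rotation":[0,0,10.7]}
  ],
  "grip": 0
}}

```text
time: 1.35
eef_pos: [0.5932, -0.3053, 0.1286]
ee_rot: [-3.117, -0.38, 0.002]
force: [0.0, 0.8, 0.0]
grip_width: 0.0883
grip_force: 0.0
```

Run:
```python
from h import *
from bench import bot
c=snap(bot,"wrist","w1"); s=bot.state()
r=R.from_rotvec(s["ee_rot"]).as_matrix(); print(s["time"],s["eef_pos"],r.round(4).tolist(),s["force"])
im=c["color"][:,:,::-1].copy()
y=np.radians(13.8)
for x,yy,z in [(.04,.011,.07),(.04,-.011,.07),(-.04,.011,.07),(-.04,-.011,.07),(.06,.015,.016),(-.06,-.015,.016)]:
    p=proj(c,[.5927+x*np.cos(y)-yy*np.sin(y),-.3065+x*np.sin(y)+yy*np.cos(y),z]); cv2.circle(im,tuple(int(round(t)) for t in p),3,(0,0,255),-1)
cv2.imwrite("pics/w1.png",im)
```

```text
1.4 [ 0.59349084 -0.3050734   0.12861974] [[0.9707, 0.2403, -0.0008], [0.2403, -0.9707, 0.001], [-0.0005, -0.0011, -1.0]] [ 1.02832712  1.26139475 -1.12244757]
```

View pics/w1.png

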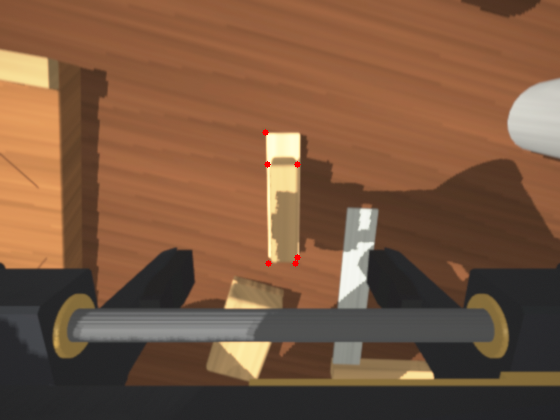

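The wrist view shows the rib at columns 267–300, rows 160–262, centred between the fingers, and the overlay fits. Next I'll descend and close.

Emit:
{"op": "move_arm", "data": {
  "rows": [
    {"linear":[0,1,6],"rotation":[0,0,0]},
    {"linear":[-1,1,20],"rotation":[0,0,0]},
    {"linear":[-1,1,36],"rotation":[0,0,0]},
    {"linear":[-1,1,52],"rotation":[0,0,0]},
    {"linear":[-1,1,68],"rotation":[0,0,0]},
    {"linear":[-1,1,82],"rotation":[0,0,0]},
    {"linear":[-1,1,92],"rotation":[0,0,0]},
    {"linear":[-1,1,97],"rotation":[0,0,0]},
    {"linear":[-1,1,97],"rotation":[0,0,0]},
    {"linear":[-1,1,97],"rotation":[0,0,0]}
  ],
  "grip": 0
}}

```text
time: 2.65
eef_pos: [0.592, -0.3077, 0.0332]
ee_rot: [3.118, 0.378, 0.001]
force: [0.1, 0.2, 0.2]
grip_width: 0.0882
grip_force: 0.0
```

Emit:
{"op": "move_arm", "data": {
  "rows": [
    {"linear":[0,0,0],"rotation":[0,0,0]},
    {"linear":[0,0,0],"rotation":[0,0,0]},
    {"linear":[0,0,0],"rotation":[0,0,0]},
    {"linear":[0,0,0],"rotation":[0,0,0]},
    {"linear":[0,0,0],"rotation":[0,0,0]},
    {"linear":[0,0,0],"rotation":[0,0,0]},
    {"linear":[0,0,0],"rotation":[0,0,0]},
    {"linear":[0,0,0],"rotation":[0,0,0]},
    {"linear":[0,0,0],"rotation":[0,0,0]},
    {"linear":[0,0,0],"rotation":[0,0,0]}
  ],
  "grip": 1
}}

```text
time: 3.9
eef_pos: [0.5917, -0.3075, 0.0326]
ee_rot: [-3.119, -0.378, -0.0]
force: [0.6, -1.0, -0.3]
grip_width: 0.0217
grip_force: 30.0
```

Gripped at 21.7 mm. Next: lift, carry over the board and turn to the board's yaw.

Emit:
{"op": "move_arm", "data": {
  "rows": [
    {"linear":[0,0,-12],"rotation":[0,0,0]},
    {"linear":[0,-3,-35],"rotation":[0,0,0]},
    {"linear":[0,-18,-58],"rotation":[0,0,1]},
    {"linear":[0,-48,-70],"rotation":[0,0,2]},
    {"linear":[0,-88,-72],"rotation":[0,0,4]},
    {"linear":[0,-130,-72],"rotation":[0,0,6]},
    {"linear":[-1,-172,-72],"rotation":[0,0,8]},
    {"linear":[-1,-212,-72],"rotation":[0,0,9]},
    {"linear":[-1,-243,-72],"rotation":[0,0,9.8]},
    {"linear":[-1,-253,-72],"rotation":[0,0,9.8]}
  ]
}}

```text
time: 5.15
eef_pos: [0.5302, -0.0609, 0.1054]
ee_rot: [3.139, 0.113, 0.001]
force: [0.0, 0.0, -2.1]
grip_width: 0.0213
grip_force: 30.0
```

Run:
```python
from h import *
from bench import bot
s=bot.state(); r=R.from_rotvec(s["ee_rot"]).as_matrix(); print(s["time"],s["eef_pos"],r.round(4).tolist(),s["force"])
y=np.radians(4);Rb=np.array([[np.cos(y),-np.sin(y)],[np.sin(y),np.cos(y)]]);o=np.array([.5151,.0121])
print("board frame",Rb.T@(s["eef_pos"][:2]-o))
ims=[]
for n in("scene","top"):
    c=snap(bot,n,n+"1"); im=c["color"][:,:,::-1].copy()
    for b in [(-.1,-.13),(-.1,.13),(.118,.13),(.118,-.13)]:
        p=Rb@b+o; q=proj(c,[*p,.03]); cv2.circle(im,tuple(int(round(t)) for t in q),2,(0,0,255),-1)
    ims.append(im)
cv2.imwrite("pics/b1.png",np.hstack([ims[0][100:420,150:550],ims[1][100:420,60:460]]))
```

```text
5.15 [ 0.53023468 -0.06085848  0.10540543] [[0.9974, 0.0717, 0.0007], [0.0717, -0.9974, -0.0002], [0.0007, 0.0003, -1.0]] [ 0.04403262  0.00866614 -2.07764583]
board frame [ 0.01000849 -0.0738365 ]
```

View pics/b1.png

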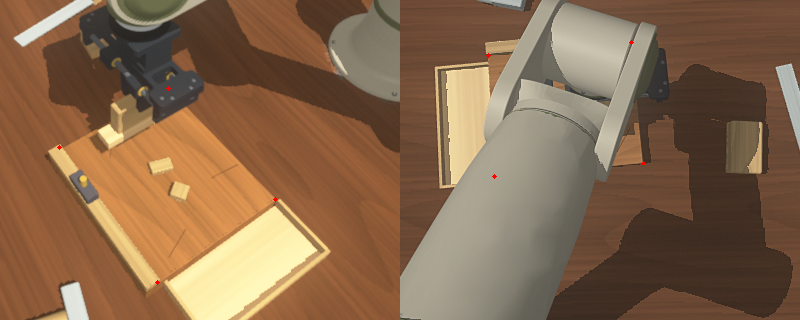

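The scraper is held upright over the right part of the board, both chips are still in place ahead of it, and the board corners match. Next: lower the foot to just above the board.

Emit:
{"op": "move_arm", "data": {
  "rows": [
    {"linear":[0,0,6],"rotation":[0,0,0]},
    {"linear":[0,0,14],"rotation":[0,0,0]},
    {"linear":[0,0,22],"rotation":[0,0,0]},
    {"linear":[0,0,30],"rotation":[0,0,0]},
    {"linear":[0,0,36],"rotation":[0,0,0]},
    {"linear":[0,0,39],"rotation":[0,0,0]},
    {"linear":[0,0,41],"rotation":[0,0,0]},
    {"linear":[0,0,41],"rotation":[0,0,0]},
    {"linear":[0,0,41],"rotation":[0,0,0]},
    {"linear":[0,0,41],"rotation":[0,0,0]}
  ]
}}

```text
time: 6.5
eef_pos: [0.5304, -0.0621, 0.0638]
ee_rot: [3.14, 0.11, 0.0]
force: [0.1, 0.1, -2.3]
grip_width: 0.0215
grip_force: 30.0
```

Emit:
{"op": "move_arm", "data": {
  "rows": [
    {"linear":[0,-8,0],"rotation":[0,0,0]},
    {"linear":[0,-18,0],"rotation":[0,0,0]},
    {"linear":[0,-28,0],"rotation":[0,0,0]},
    {"linear":[0,-38,0],"rotation":[0,0,0]},
    {"linear":[0,-48,0],"rotation":[0,0,0]},
    {"linear":[0,-58,0],"rotation":[0,0,0]},
    {"linear":[0,-68,0],"rotation":[0,0,0]},
    {"linear":[0,-78,0],"rotation":[0,0,0]},
    {"linear":[0,-88,0],"rotation":[0,0,0]},
    {"linear":[0,-96,0],"rotation":[0,0,0]}
  ]
}}

```text
time: 7.75
eef_pos: [0.5236, 0.0343, 0.0636]
ee_rot: [3.14, 0.11, -0.0]
force: [-0.3, 0.2, -1.6]
grip_width: 0.0215
grip_force: 30.0
```

Emit:
{"op": "move_arm", "data": {
  "rows": [
    {"linear":[0,-6,0],"rotation":[0,0,0]},
    {"linear":[0,-14,0],"rotation":[0,0,0]},
    {"linear":[0,-22,0],"rotation":[0,0,0]},
    {"linear":[0,-30,0],"rotation":[0,0,0]},
    {"linear":[0,-38,0],"rotation":[0,0,0]},
    {"linear":[0,-46,0],"rotation":[0,0,0]},
    {"linear":[0,-52,0],"rotation":[0,0,0]},
    {"linear":[0,-58,0],"rotation":[0,0,0]},
    {"linear":[0,-62,0],"rotation":[0,0,0]},
    {"linear":[0,-64,0],"rotation":[0,0,0]}
  ]
}}

```text
time: 9.0
eef_pos: [0.5191, 0.0977, 0.0636]
ee_rot: [3.14, 0.11, -0.0]
force: [0.9, -1.2, -0.9]
grip_width: 0.0217
grip_force: 30.0
```

Run:
```python
from h import *
from bench import bot
c=snap(bot,"scene","s2"); s=bot.state(); print(s["time"],s["eef_pos"],s["ee_rot"],s["force"])
cv2.imwrite("pics/s2.png",cv2.resize(c["color"][180:420,240:560,::-1],(800,600),interpolation=cv2.INTER_CUBIC))
```

```text
9.05 [0.51912916 0.09782524 0.06362308] [-3.13959809e+00 -1.10231662e-01 -2.00754709e-05] [ 0.47625602  0.54669918 -1.26817507]
```

View pics/s2.png

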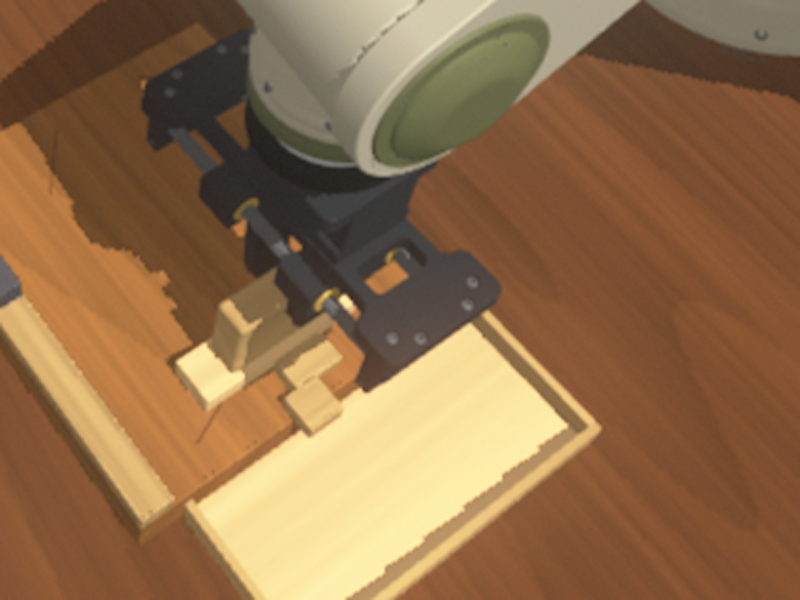

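Both chips are lined up ahead of the foot, chip1 at (313,362) and chip2 at (313,405), with chip2 at the edge. I'll push on another 52 mm.

Emit:
{"op": "move_arm", "data": {
  "rows": [
    {"linear":[0,-5,0],"rotation":[0,0,0]},
    {"linear":[0,-12,0],"rotation":[0,0,0]},
    {"linear":[0,-19,0],"rotation":[0,0,0]},
    {"linear":[0,-26,0],"rotation":[0,0,0]},
    {"linear":[0,-33,0],"rotation":[0,0,0]},
    {"linear":[0,-40,0],"rotation":[0,0,0]},
    {"linear":[0,-46,0],"rotation":[0,0,0]},
    {"linear":[0,-50,0],"rotation":[0,0,0]},
    {"linear":[0,-52,0],"rotation":[0,0,0]},
    {"linear":[0,-52,0],"rotation":[0,0,0]}
  ]
}}

```text
time: 10.3
eef_pos: [0.5155, 0.1494, 0.0636]
ee_rot: [3.14, 0.11, -0.0]
force: [-0.2, 0.4, -0.7]
grip_width: 0.0218
grip_force: 30.0
```

Emit:
{"op": "move_arm", "data": {
  "rows": [
    {"linear":[0,5,0],"rotation":[0,0,0]},
    {"linear":[0,13,0],"rotation":[0,0,0]},
    {"linear":[0,24,0],"rotation":[0,0,0]},
    {"linear":[0,36,0],"rotation":[0,0,0]},
    {"linear":[0,50,0],"rotation":[0,0,0]},
    {"linear":[0,64,0],"rotation":[0,0,0]},
    {"linear":[0,76,0],"rotation":[0,0,0]},
    {"linear":[0,86,0],"rotation":[0,0,0]},
    {"linear":[0,90,0],"rotation":[0,0,0]},
    {"linear":[0,90,0],"rotation":[0,0,0]}
  ]
}}

```text
time: 11.55
eef_pos: [0.5218, 0.0595, 0.0636]
ee_rot: [-3.14, -0.11, 0.0]
force: [0.2, 0.4, -1.4]
grip_width: 0.0219
grip_force: 30.0
```

Run:
```python
from h import *
from bench import bot
c=snap(bot,"scene","s3"); s=bot.state(); print(s["time"],s["eef_pos"],s["ee_rot"],s["force"])
cv2.imwrite("pics/s3.png",cv2.resize(c["color"][180:420,240:560,::-1],(800,600),interpolation=cv2.INTER_CUBIC))
```

```text
11.6 [0.52179635 0.05976111 0.06361497] [-3.13956211e+00 -1.10024693e-01  8.48864924e-05] [ 0.21418498 -0.88229906 -2.22380656]
```

View pics/s3.png

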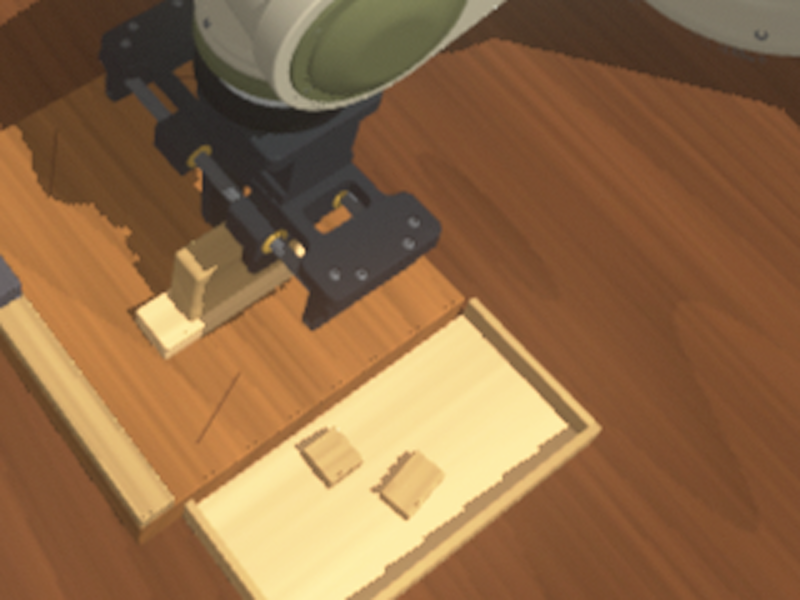

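Both chips lie flat in the tray, at (331,457) and (411,482), and the scraper is back over the board. Next: set it down gently.

Emit:
{"op": "move_arm", "data": {
  "rows": [
    {"linear":[0,0,0.3],"rotation":[0,0,0]},
    {"linear":[0,0,0.5],"rotation":[0,0,0]},
    {"linear":[0,0,0.7],"rotation":[0,0,0]},
    {"linear":[0,0,0.9],"rotation":[0,0,0]},
    {"linear":[0,0,1.1],"rotation":[0,0,0]},
    {"linear":[0,0,1.3],"rotation":[0,0,0]},
    {"linear":[0,0,1.3],"rotation":[0,0,0]},
    {"linear":[0,0,1.3],"rotation":[0,0,0]},
    {"linear":[0,0,1.3],"rotation":[0,0,0]},
    {"linear":[0,0,1.3],"rotation":[0,0,0]}
  ]
}}

```text
time: 12.85
eef_pos: [0.5219, 0.0596, 0.0625]
ee_rot: [3.14, 0.11, 0.0]
force: [-2.4, -0.9, 5.0]
grip_width: 0.022
grip_force: 30.0
```

Contact is light, about +5 N. Next: open, let it settle, then rise.

Emit:
{"op": "move_arm", "data": {
  "rows": [
    {"linear":[0,0,0],"rotation":[0,0,0]},
    {"linear":[0,0,0],"rotation":[0,0,0]},
    {"linear":[0,0,0],"rotation":[0,0,0]},
    {"linear":[0,0,0],"rotation":[0,0,0]},
    {"linear":[0,0,0],"rotation":[0,0,0]},
    {"linear":[0,0,0],"rotation":[0,0,0]},
    {"linear":[0,0,0],"rotation":[0,0,0]},
    {"linear":[0,0,0],"rotation":[0,0,0]},
    {"linear":[0,0,0],"rotation":[0,0,0]},
    {"linear":[0,0,0],"rotation":[0,0,0]}
  ],
  "grip": 0
}}

```text
time: 14.1
eef_pos: [0.5219, 0.0596, 0.0623]
ee_rot: [-3.14, -0.11, -0.0]
force: [0.4, -0.1, -0.6]
grip_width: 0.088
grip_force: 0.0
```

Emit:
{"op": "move_arm", "data": {
  "rows": [
    {"linear":[0,0,-4],"rotation":[0,0,0]},
    {"linear":[0,0,-12],"rotation":[0,0,0]},
    {"linear":[0,0,-24],"rotation":[0,0,0]},
    {"linear":[0,0,-40],"rotation":[0,0,0]},
    {"linear":[0,0,-58],"rotation":[0,0,0]},
    {"linear":[0,0,-78],"rotation":[0,0,0]},
    {"linear":[0,0,-95],"rotation":[0,0,0]},
    {"linear":[0,0,-106],"rotation":[0,0,0]},
    {"linear":[0,0,-110],"rotation":[0,0,0]},
    {"linear":[0,0,-110],"rotation":[0,0,0]}
  ]
}}

```text
time: 15.35
eef_pos: [0.5217, 0.0596, 0.1722]
ee_rot: [-3.14, -0.11, 0.0]
force: [0.1, 0.1, -0.6]
grip_width: 0.0881
grip_force: 0.0
```

Run:
```python
from h import *
from bench import bot
c=snap(bot,"scene","s4"); s=bot.state(); print(s["time"],s["eef_pos"],s["grip_width"],s["force"])
cv2.imwrite("pics/s4.png",cv2.resize(c["color"][180:420,240:560,::-1],(800,600),interpolation=cv2.INTER_CUBIC))
```

```text
15.4 [0.52162608 0.05962825 0.17195248] 0.08801842095011893 [ 0.07423198 -0.4873558   0.42786271]
```

View pics/s4.png

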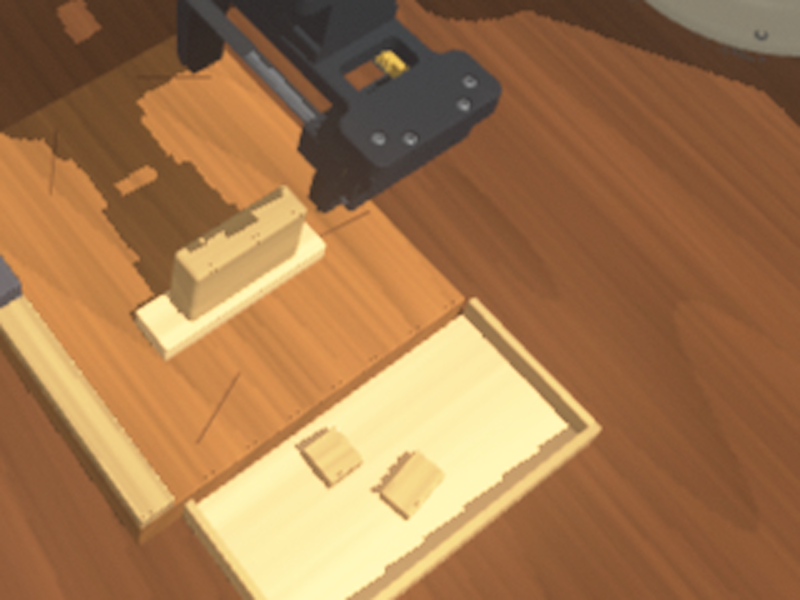

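The scraper stands upright and free on the board at (230,270), both chips rest in the tray, and the gripper is clear.

```bash
python3 -c "
from bench import bot
print(bot.sign_off())"
```

```text
the job is handed in; nothing more can be done
None
```

I handed the job in at about 15 s of the 42 s allowed: the last picture shows both chips in the catch tray and the scraper standing upright and released on the board; the sign-off gave no verdict.

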